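Varnish bottle out of the keeper rack

ROBOT

A 6-joint arm with a two-finger parallel gripper is mounted at the origin on the work surface. World frame = base frame: x ahead of the robot, y to its left, z up, the work surface at z = 0. Lengths are in m, angles in rad, forces in N, time in s.
With the tool pointing down it reaches from about 0.3 to 0.875 m from the base axis. Payload 6.4 kg.
Tool frame: the origin (TCP) lies between the finger pads; the fingertips stand ctrl.tip_extent ahead of it and the grasp point (between the pads) is the TCP (ctrl.tip_extent is the distance from the TCP to the fingertips, in m); z points along the fingers, y is the line along which they close (so a half turn about z gives the same grasp; the last joint's range is limited). The gripper opens to 85 mm and grips with 20 to 120 N. Pads are 22 mm wide; open, the fingers measure 114 mm over their backs; the gripper's body (76 mm by 85 mm) begins 54 mm behind the grasp point. The pads swing forward as they close: fully open they stand 13 mm farther back than shut.
Start: joints at [-1.478, 0.181, 1.607, -0, 1.354, -0.206], TCP at [0.169, -0.55, 0.25] pointing down, gripper open.
Joint ranges: [-2.99, 2.99], [-0.89, 2.07], [0.3, 2.58], [-1.14, 4.28], [0, 2.63], [-3.12, 3.12]. Speed limits (rad/s): [2.57, 2.57, 3.01, 3.14, 3.14, 3.14].

INTERFACE

Orientations are given as a unit quaternion [w, x, y, z].
In Python, from bench import ctrl gives the robot as it stands.
- The arm moves only by the tool send_rows, never from a script. Its arguments are lists of equal length, an entry for each row: "dr": the turn, a rotation vector about the tool's x, y, z in units of 6 degrees (1.0 is 6 degrees), a list of three; "xyz": the shift along the tool's x, y, z in cm, a list of three; "jaw": the opening in per cent of the stroke, from 0 (shut) to 100 (fully open). In form: {"dr": [[wx, wy, wz], ...], "xyz": [[dx, dy, dz], ...], "jaw": [jaw, ...]}. A call has exactly 8 rows; each row is the pose to reach, as a shift and turn from the pose commanded when the call began, along the tool's axes at that moment; what a row does not reach only later rows make up. A row lasts 1/8 s, in which the tool goes at most 62.5 mm and 10.7 degrees, less where a joint would pass 70% of its speed; a pose out of reach is approached as far as the arm can. A call with a gripper value outside its range is refused whole. The fingers move at their own pace and stop on an object; the grip force is fixed at half the most. Time passes only in rows, so rows that repeat a pose let the fingers close, or fill a call up. It gives the time, the measured TCP pose, the force, the opening and the grip force at its end, in the units of the state.
- ctrl.get_obs(): the state, without advancing time (a new reading comes with each control period).
- ctrl.camera(name): name is "scene" or "top"; returns the picture (384x512x3 uint8, red, green, blue); there is no depth.
- ctrl.calibration(name): a dict with "camera_matrix" (3x3 intrinsics, pixels), "world_from_camera" (4x4, takes a point from camera to world coordinates). Camera axes: x right, y up, looking along -z (the intrinsics and any distortion apply to the point x, -y, -z); pixel columns grow to the right and rows downward; lengths in m; the calibration is good to about 2 mm. A picture is of the moment at which its call begins. calibration takes no time and is no camera call.
- ctrl.hand_in(): hands the job in; it is judged then, once.
The state is a dict: "time_s": time; "q": joint angles; "dq": joint speeds; "joint_efforts": joint torques, N m; "eef_pos": TCP position; "eef_rot": TCP orientation; "wrist_force": force on the tool from outside, world axes, zero at the start; "torque": the same for the moment, N m; "opening": opening from 0.0 (shut) to 1.0 (fully open); "grasp_force": force on a finger pad.
Only numpy, scipy, OpenCV 4.12 (cv2) and the standard library are available. Lean on these libraries where they do the work, as an engineer would, in place of code of your own. Each camera call takes 0.05 s, during which the arm holds its last target. There are 200 camera calls.

TASK

Fetch the red-capped amber varnish bottle from the keeper rack: slide it along the slot and out of the rack's mouth, keeping it upright, then stand it on the cork disc in the free cell of the carry crate, lowering it right down before you let go. Leave the green bottle, the jars and tins and everything else where they are.

Things in the scene. Friction and masses are not known exactly. Their poses are not given: they have to be found in the camera images.
- amber_bottle: amber glass varnish bottle with a red cap, about 0.2 to 0.45 kg, standing upright in the rack; origin at the centre of its underside, z up its axis. 190 mm tall: body 60 mm in diameter up to 105 mm, shoulder tapering to the neck at 122 mm, neck 24 mm in diameter up to 162 mm, cap 34 mm in diameter from 162 to 190 mm (grip it by the cap).
- rack: wooden keeper rack fixed to the bench, 150 mm (x) by 250 mm (y); origin under its centre; its mouth faces its own -x. Bottles stand on its 8 mm base board. A top plate on four corner posts, from 142 to 150 mm above the bench, has a T-shaped slot 32 mm wide with the necks rising through it. Shoulder and cap are wider than the slot: a bottle lifts about 15 mm at most and comes out only by the mouth.
- slot_junction (a point): point on the plate's top (150 mm above the bench) where the slot's cross bar, along the rack's y, meets the lane; x = +25, y = 0 mm in the rack's frame, axes as the rack's. The cross bar ends 91 mm to either side; a bottle stands some 74 mm to each side of this point, which is which varies. The lane runs from here straight along the rack's -x to the mouth.
- slot_mouth (a point): point on the plate's top (150 mm above the bench) at the lane's open end; x = -75, y = 0 mm in the rack's frame, axes as the rack's. Bottle and cap are wholly clear of plate and base once the bottle's axis is over 30 mm beyond this point, 105 mm from the rack's origin.
- crate: plywood crate, fixed to the bench, 172 mm (x) by 254 mm (y), walls 70 mm high and 6 mm thick, floor 6 mm thick; origin under its centre. Two cells across x, three across y, each about 77 mm square inside; five hold a jar or tin (at most 95 mm tall), one is free.
- cork_mat: cork disc, 54 mm in diameter and 3 mm thick, fixed in the middle of the floor of the only free crate cell; origin at the centre of its underside (6 mm above the bench).
- green_bottle: same bottle as amber_bottle but of green glass with a white cap, in the other branch of the rack's slot; origin at the centre of its underside. Not to be taken.
- jar_a: clear glass jar, brass lid, 62 mm wide, 90 mm tall, standing in a crate cell; origin under its centre
- jar_b: terracotta-coloured jar, black lid, 60 mm wide, 85 mm tall, standing in a crate cell; origin under its centre
- tin_a: bare metal tin, 62 mm wide, 95 mm tall, standing in a crate cell; origin under its centre
- tin_b: green tin, 60 mm wide, 80 mm tall, standing in a crate cell; origin under its centre
- jar_c: white jar, yellow lid, 62 mm wide, 90 mm tall, standing in a crate cell; origin under its centre
- plane: small steel block plane with wooden grips, about 150 x 46 x 52 mm, lying loose at the robot's right; origin under its centre
- brush: varnish brush lying loose on the bench beside the crate, to the far right; origin on its underside
- neck: pale wooden violin neck blank with scroll, about 280 mm long and 45 mm high, lying loose at the robot's left; origin under its middle
- mug: blue mug, 80 mm wide, 90 mm tall, standing loose beyond the gap between rack and crate; origin under its centre
Things that resemble listed ones, but are neither listed nor needed, are in the scene too. What is shaped like the amber_bottle but blue or purple is not meant.

How it is judged:
By the outcome, as a careful person would: the job done as asked, in the order asked, and still so for the second after the job is handed in, with the robot touching nothing.
It also fails if it takes over 50 s, if anything falls off the work surface, if the arm or the gripper's body presses on something with over 40 N, if the wrist force passes 120 N, or if a joint passes its speed limit or range.

## Working session

There is one attempt and no reset: what is moved stays moved. The work goes in short steps, Python scripts to look and compute and a tool call to move; the robot and the scene stay as the last step left them, time stands still between calls to the robot, and variables do not carry over. Pictures are saved under pics/ and viewed, at most 10 in all, crops included, and the job is handed in when it is done.

Besides the shell and the picture viewer there is one more tool, called after "Request:" in YAML: its name, and indented under it one key for each argument. send_rows: Moves the arm, as the interface text tells. Its arguments: {"type":"object","properties":{"dr":{"type":"array","items":{"type":"array","items":{"type":"number"}}},"xyz":{"type":"array","items":{"type":"array","items":{"type":"number"}}},"jaw":{"type":"array","items":{"type":"number"}}},"required":["dr","xyz","jaw"]}

```bash
ls; mkdir -p pics; python3 - <<'E'
from bench import ctrl
import cv2
for n in("scene","top"):
    cv2.imwrite(f"pics/{n}0.png",ctrl.camera(n)[:,:,::-1])
    c=ctrl.calibration(n);print({k:(v.round(4).tolist() if hasattr(v,'round') else v) for k,v in c.items()})
print(ctrl.get_obs(),ctrl.tip_extent)
E
```

```text
pics
{'camera_matrix': [[362.1714, 0.0, 256.7783], [0.0, 362.1714, 196.5285], [0.0, 0.0, 1.0]], 'world_from_camera': [[-0.5922, -0.4583, 0.6628, 1.4503], [0.8058, -0.3299, 0.4918, 0.6624], [-0.0067, 0.8253, 0.5647, 0.8665], [0.0, 0.0, 0.0, 1.0]]}
{'camera_matrix': [[366.8767, 0.0, 251.9337], [0.0, 366.8767, 187.3829], [0.0, 0.0, 1.0]], 'world_from_camera': [[0.0236, 0.9942, -0.1051, 0.4465], [-0.9997, 0.023, -0.007, -0.0265], [-0.0046, 0.1052, 0.9944, 1.3323], [0.0, 0.0, 0.0, 1.0]]}
{'time_s': 0.1, 'q': array([-1.47828984e+00,  1.81467216e-01,  1.60788135e+00, -3.88359729e-05,
        1.35382680e+00, -2.06285966e-01]), 'dq': array([ 6.84225846e-05,  3.61969709e-04, -3.06156544e-03, -4.27888473e-04,
       -4.79368662e-04,  1.09489067e-03]), 'joint_efforts': array([-7.07542640e-04, -4.45881557e+01, -3.52240849e+01, -3.70695616e-04,
        4.07099389e-03, -1.36144783e-05]), 'eef_pos': array([ 0.1692302 , -0.54904699,  0.24948685]), 'eef_rot': array([-7.91154634e-04,  9.88860190e-01,  1.48845212e-01,  2.60670744e-05]), 'wrist_force': array([-0.40681029,  0.52048305,  0.19227983]), 'torque': array([0.0062881 , 0.00296768, 0.05390306]), 'grasp_force': 0.0, 'opening': 0.9990217779490955} 0.019
```

View pics/scene0.png

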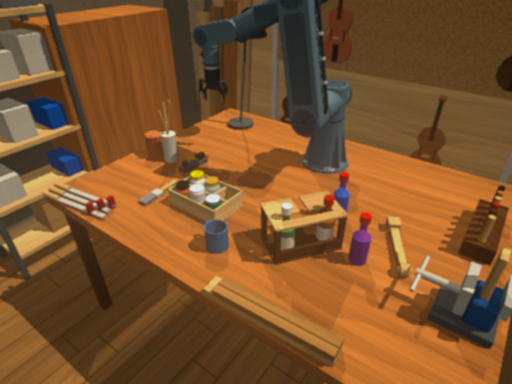

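View pics/top0.png

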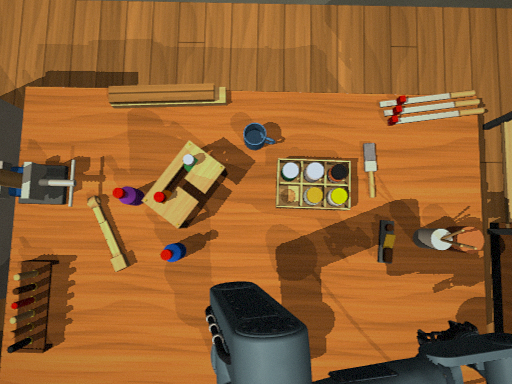

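The top view shows the rack at about (187,184), with the amber's red cap at (159,197) and the white cap at (189,160). The crate is at (314,183), and its lower-left cell, near (289,195), looks free. I'll enlarge both.

```bash
python3 - <<'E'
import cv2,numpy as np
t=cv2.imread("pics/top0.png")
a=cv2.resize(t[135:235,135:235],(600,600),interpolation=cv2.INTER_CUBIC)
cv2.imwrite("pics/rack.png",a)
b=cv2.resize(t[150:217,268:360],None,fx=8,fy=8,interpolation=cv2.INTER_CUBIC)
cv2.imwrite("pics/crate.png",b)
E
```

```text
(no output)
```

View pics/rack.png

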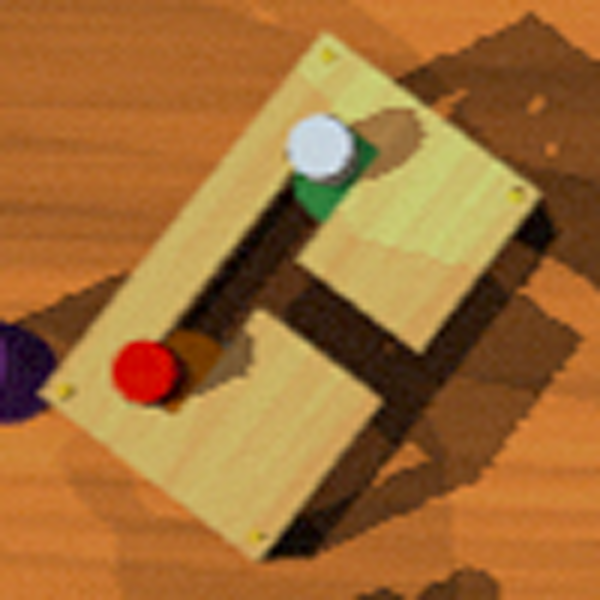

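View pics/crate.png

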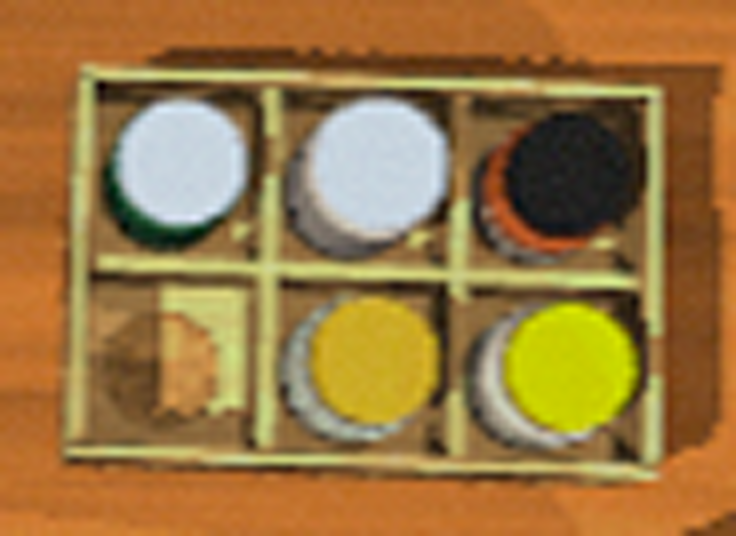

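The rack's mouth faces image lower-right. The amber cap's centre is at crop (146,371) and the white cap's at (321,147). The cork disc is in the crate's lower-left cell, at about crop (160,365).

```bash
cat > h.py <<'E'
import numpy as np
from bench import ctrl
from scipy.spatial.transform import Rotation as R
from scipy.optimize import least_squares
def ray(n,uv,z):
    c=ctrl.calibration(n);K=np.array(c["camera_matrix"]);T=np.array(c["world_from_camera"])
    uv=np.atleast_2d(uv).astype(float)
    d=np.c_[uv,np.ones(len(uv))]@np.linalg.inv(K).T*[1,-1,-1]@T[:3,:3].T
    return (T[:3,3]+d*((z-T[2,3])/d[:,2])[:,None])[:,:2]
def proj(n,P):
    c=ctrl.calibration(n);K=np.array(c["camera_matrix"]);T=np.array(c["world_from_camera"])
    p=(np.atleast_2d(P)-T[:3,3])@T[:3,:3]*[1,-1,-1]@K.T
    return p[:,:2]/p[:,2:]
def fit(P,M): # rigid 2D M->P
    r=least_squares(lambda s:(np.array(M)@[[np.cos(s[2]),np.sin(s[2])],[-np.sin(s[2]),np.cos(s[2])]]+s[:2]-P).ravel(),[*P.mean(0),G])
    return r.x,np.abs(r.fun).max()
G=0
E
python3 - <<'E'
import h,numpy as np,cv2
from h import *
def crop(p,s,o): return np.array(o)+(np.array(p)+.5)/s-.5
rk=ray("top",crop([(322,32),(542,192),(262,562),(42,395)],6,(135,135)),.15)
h.G=0.9
# rear is upper-left: corners order: top (rear,+?), right(front), bottom(front), left(rear)
best=[]
for s in(1,-1):
  best.append(fit(rk,[(.075,s*-.125),(-.075,s*-.125),(-.075,s*.125),(.075,s*.125)]))
best.sort(key=lambda b:b[1]);print("rack",best); rp=best[0][0]
cr=ray("top",crop([(82,67),(662,90),(658,477),(65,457)],8,(268,150)),.07)
h.G=0
cp,e=fit(cr,[(.086,.127),(.086,-.127),(-.086,-.127),(-.086,.127)]);print("crate",cp,e)
w=lambda s,p:np.array(p)@[[np.cos(s[2]),np.sin(s[2])],[-np.sin(s[2]),np.cos(s[2])]]+s[:2]
print("cell",w(cp,(-.0415,.083)),"cork px",ray("top",crop([(160,365)],8,(268,150)),.009))
print("junction,mouth,out,b+,b-",[w(rp,p).round(4).tolist() for p in((.025,0),(-.075,0),(-.12,0),(.025,.074),(.025,-.074))])
a=ray("top",crop([(146,371),(321,147)],6,(135,135)),.198);print("caps",a)
s=cv2.imread("pics/scene0.png")
m=cv2.inRange(cv2.cvtColor(s,cv2.COLOR_BGR2HSV),(0,190,90),(4,255,255))|cv2.inRange(cv2.cvtColor(s,cv2.COLOR_BGR2HSV),(175,190,90),(180,255,255))
n,l,st,ce=cv2.connectedComponentsWithStats(m)
print([(st[i].tolist(),ce[i].round(1).tolist(),ray("scene",ce[i],.186).round(4).tolist()) for i in range(1,n) if st[i][4]>25 and 200<ce[i][0]<400])
# others: blue cap & purple cap
print("blue,purple cap top",ray("top",[(167,254),(119,194)],.19))
# cross-check rack corners in scene
print(proj("scene",[[*w(rp,p),.15] for p in((.075,.125),(-.075,.125),(-.075,-.125),(.075,-.125))]).round(1).tolist())
E
```

```text
rack [(array([0.57904499, 0.20475991, 0.95774158]), np.float64(0.0009292511390929237)), (array([ 0.57904499,  0.20475991, -2.18555534]), np.float64(0.12355595240632683))]
crate [ 0.59836524 -0.22985031 -0.0160491 ] 0.0020407305834627687
cell [ 0.5582026  -0.14619499] cork px [[ 0.56093023 -0.14663717]]
junction,mouth,out,b+,b- [[0.5934, 0.2252], [0.5359, 0.1434], [0.51, 0.1066], [0.5329, 0.2678], [0.654, 0.1826]]
caps [[0.53148806 0.26959567]
 [0.65098312 0.18391842]]
[([326, 196, 8, 5, 26], [330.0, 197.8], [[0.5164, 0.2705]])]
blue,purple cap top [[0.35521548 0.2378683 ]
 [0.53676217 0.39713084]]
[[347.1, 214.3], [325.6, 190.3], [259.6, 203.6], [275.4, 230.3]]
```

Request:
send_rows:
  dr:
    - [0,0,-0.5]
    - [0,0,-1.3]
    - [0,0,-2.1]
    - [0,0,-2.9]
    - [0,0,-3.7]
    - [0,0,-4.6]
    - [0,0,-5.5]
    - [0,0,-6.3]
  xyz:
    - [1.5,-1.7,0]
    - [5,-5.7,0]
    - [9,-10.3,0]
    - [13,-14.9,0]
    - [17,-19.5,0]
    - [21,-24.1,0]
    - [25,-28.7,0]
    - [29,-33.3,0]
  jaw: [100,100,100,100,100,100,100,100]

```text
time_s: 1.1
eef_pos: [0.3487, -0.1441, 0.2503]
eef_rot: [0.0, 0.887, 0.462, 0.0]
wrist_force: [0.8, 0.2, -0.1]
opening: 1.002
grasp_force: 0.0
```

```bash
cat >> h.py <<'E'
def rel(target,yaw=0.958):
    o=ctrl.get_obs();q=o["eef_rot"];r=R.from_quat([q[1],q[2],q[3],q[0]])
    t=R.from_matrix([[np.cos(yaw),np.sin(yaw),0],[np.sin(yaw),-np.cos(yaw),0],[0,0,-1]])
    print("t",round(o["time_s"],2),"pos",o["eef_pos"].round(4),"F",o["wrist_force"].round(1),"open",round(o["opening"],3),"g",round(o["grasp_force"],1))
    print("shift cm",(r.inv().apply(np.array(target)-o["eef_pos"])*100).round(2),"dr",(np.degrees((r.inv()*t).as_rotvec())/6).round(2))
E
python3 -c "
from h import *
rel([.532,.2687,.25])"
```

```text
t 1.1 pos [ 0.3487 -0.1441  0.2503] F [ 0.8  0.2 -0.1] open 1.002 g 0.0
shift cm [ 4.433e+01 -8.630e+00  3.000e-02] dr [ 0.01 -0.    0.03]
```

Request:
send_rows:
  dr:
    - [0,0,0]
    - [0,0,0]
    - [0,0,0]
    - [0,0,0]
    - [0,0,0]
    - [0,0,0]
    - [0,0,0]
    - [0,0,0]
  xyz:
    - [4,-0.8,0]
    - [10,-2,0]
    - [16,-3.2,0]
    - [22,-4.4,0]
    - [28,-5.6,0]
    - [34,-6.8,0]
    - [40,-7.8,0]
    - [44.3,-8.6,0]
  jaw: [100,100,100,100,100,100,100,100]

```text
time_s: 2.1
eef_pos: [0.5329, 0.2685, 0.2496]
eef_rot: [-0.0, 0.887, 0.462, -0.0]
wrist_force: [-0.2, 0.0, 0.4]
opening: 0.999
grasp_force: 0.0
```

```bash
python3 - <<'E'
from h import *
import cv2
rel([.532,.2687,.185])
t=ctrl.camera("top")[:,:,::-1]; s=ctrl.camera("scene")[:,:,::-1]
cv2.imwrite("pics/hover.png",np.hstack([cv2.resize(x,(400,400),interpolation=cv2.INTER_CUBIC) for x in (t[135:235,135:235],s[150:250,270:370])]))
E
```

```text
t 2.1 pos [0.5329 0.2685 0.2496] F [-0.2  0.   0.4] open 0.999 g 0.0
shift cm [-0.03 -0.08  6.46] dr [-0.    0.    0.02]
```

View pics/hover.png

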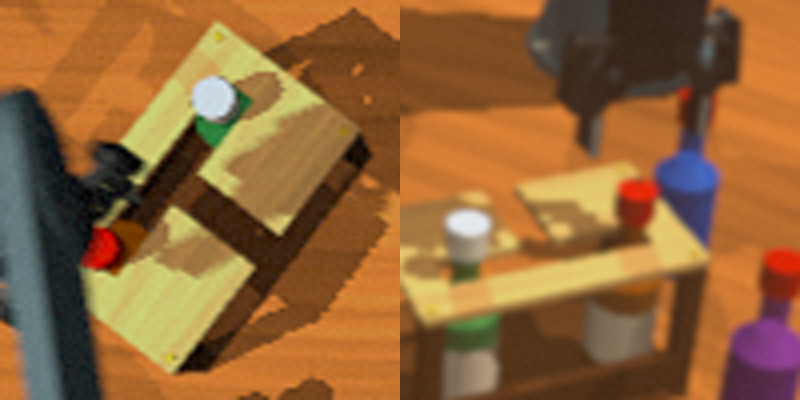

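The open gripper straddles the red cap (left panel about (100,247)). Next I descend and grip.

Request:
send_rows:
  dr:
    - [0,0,0]
    - [0,0,0]
    - [0,0,0]
    - [0,0,0]
    - [0,0,0]
    - [0,0,0]
    - [0,0,0]
    - [0,0,0]
  xyz:
    - [0,0,1]
    - [0,0,2.2]
    - [0,0,3.4]
    - [0,0,4.6]
    - [0,0,5.6]
    - [0,0,6.3]
    - [0,0,6.8]
    - [0,0,6.8]
  jaw: [100,100,100,100,100,100,100,100]

```text
time_s: 3.2
eef_pos: [0.5325, 0.266, 0.182]
eef_rot: [-0.0, 0.887, 0.461, -0.0]
wrist_force: [-0.6, 0.0, -0.3]
opening: 0.999
grasp_force: 0.0
```

Request:
send_rows:
  dr:
    - [0,0,0]
    - [0,0,0]
    - [0,0,0]
    - [0,0,0]
    - [0,0,0]
    - [0,0,0]
    - [0,0,0]
    - [0,0,0]
  xyz:
    - [0,0,0]
    - [0,0,0]
    - [0,0,0]
    - [0,0,0]
    - [0,0,0]
    - [0,0,0]
    - [0,0,0]
    - [0,0,0]
  jaw: [85,70,60,50,40,30,25,25]

```text
time_s: 4.2
eef_pos: [0.5326, 0.2663, 0.1825]
eef_rot: [-0.0, 0.887, 0.461, 0.0]
wrist_force: [-1.2, 1.4, 3.0]
opening: 0.38
grasp_force: 60.2
```

```bash
python3 - <<'E'
from h import *
rel([.5934,.2252,.187])
E
```

```text
t 4.2 pos [0.5326 0.2663 0.1825] F [-1.2  1.4  3. ] open 0.38 g 60.2
shift cm [ 0.13  7.34 -0.45] dr [-0.   -0.    0.01]
```

Request:
send_rows:
  dr:
    - [0,0,0]
    - [0,0,0]
    - [0,0,0]
    - [0,0,0]
    - [0,0,0]
    - [0,0,0]
    - [0,0,0]
    - [0,0,0]
  xyz:
    - [0,0,-0.3]
    - [0,0,-0.6]
    - [0,0,-0.6]
    - [0,0.5,-0.6]
    - [0,1,-0.6]
    - [0,1.5,-0.6]
    - [0,2,-0.6]
    - [0,2,-0.6]
  jaw: [25,25,25,25,25,25,25,25]

```text
time_s: 5.2
eef_pos: [0.5494, 0.2542, 0.1883]
eef_rot: [0.0, 0.887, 0.461, 0.0]
wrist_force: [0.7, -0.3, -1.8]
opening: 0.385
grasp_force: 59.7
```

```bash
python3 - <<'E'
from h import *
rel([.5934,.2252,.187])
E
```

```text
t 5.2 pos [0.5494 0.2542 0.1883] F [ 0.7 -0.3 -1.8] open 0.385 g 59.7
shift cm [0.16 5.27 0.13] dr [ 0.  0. -0.]
```

Request:
send_rows:
  dr:
    - [0,0,0]
    - [0,0,0]
    - [0,0,0]
    - [0,0,0]
    - [0,0,0]
    - [0,0,0]
    - [0,0,0]
    - [0,0,0]
  xyz:
    - [0,0.6,0]
    - [0,1.4,0]
    - [0.1,2.3,0]
    - [0.1,3.2,0]
    - [0.1,4.1,0]
    - [0.1,4.8,0]
    - [0.1,5.3,0]
    - [0.1,5.3,0]
  jaw: [25,25,25,25,25,25,25,25]

```text
time_s: 6.2
eef_pos: [0.5932, 0.2246, 0.1882]
eef_rot: [-0.0, 0.887, 0.461, -0.0]
wrist_force: [0.2, -0.8, -1.5]
opening: 0.383
grasp_force: 59.7
```

```bash
python3 - <<'E'
from h import *
import cv2
rel([.5934-.575*.145,.2252-.818*.145,.188])
t=ctrl.camera("top")[:,:,::-1]; s=ctrl.camera("scene")[:,:,::-1]
cv2.imwrite("pics/junc.png",np.hstack([cv2.resize(x,(400,400),interpolation=cv2.INTER_CUBIC) for x in (t[135:235,135:235],s[165:265,245:345])]))
E
```

```text
t 6.2 pos [0.5932 0.2246 0.1882] F [ 0.2 -0.8 -1.5] open 0.383 g 59.7
shift cm [-14.44  -0.02   0.02] dr [-0.  0.  0.]
```

View pics/junc.png

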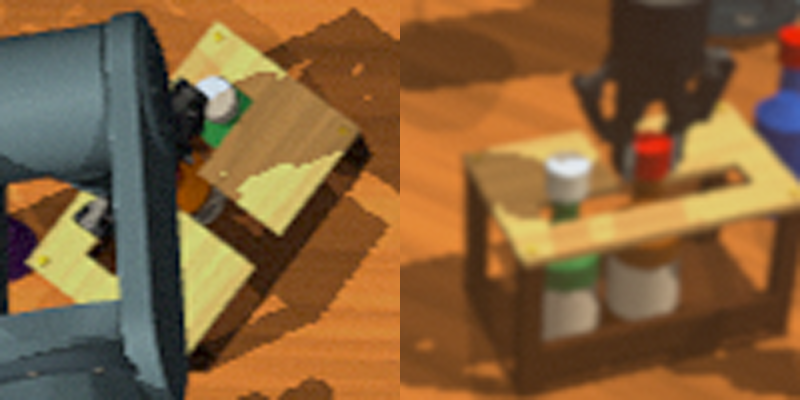

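The amber bottle hangs upright at the junction, with its cap at right-panel (653,155). Green hasn't moved. Now I slide it along the lane.

Request:
send_rows:
  dr:
    - [0,0,0]
    - [0,0,0]
    - [0,0,0]
    - [0,0,0]
    - [0,0,0]
    - [0,0,0]
    - [0,0,0]
    - [0,0,0]
  xyz:
    - [-0.4,0,0]
    - [-1,0,0]
    - [-1.7,0,0]
    - [-2.5,0,0]
    - [-3.3,0,0]
    - [-4.1,0,0]
    - [-4.7,0,0]
    - [-5,0,0]
  jaw: [25,25,25,25,25,25,25,25]

```text
time_s: 7.3
eef_pos: [0.564, 0.1836, 0.1883]
eef_rot: [-0.0, 0.887, 0.461, 0.0]
wrist_force: [-0.0, 0.7, -1.5]
opening: 0.382
grasp_force: 59.7
```

```bash
python3 - <<'E'
from h import *
rel([.5934-.575*.15,.2252-.818*.15,.188])
E
```

```text
t 7.3 pos [0.564  0.1836 0.1883] F [-0.   0.7 -1.5] open 0.382 g 59.7
shift cm [-9.91  0.01  0.03] dr [-0. -0.  0.]
```

Request:
send_rows:
  dr:
    - [0,0,0]
    - [0,0,0]
    - [0,0,0]
    - [0,0,0]
    - [0,0,0]
    - [0,0,0]
    - [0,0,0]
    - [0,0,0]
  xyz:
    - [-0.8,0,0]
    - [-2.2,0,0]
    - [-3.8,0,0]
    - [-5.4,0,0]
    - [-7,0,0]
    - [-8.6,0,0]
    - [-10,0,0]
    - [-10.5,0,0]
  jaw: [25,25,25,25,25,25,25,25]

```text
time_s: 8.3
eef_pos: [0.5034, 0.0973, 0.1883]
eef_rot: [-0.0, 0.888, 0.461, 0.0]
wrist_force: [-0.9, 0.7, -1.2]
opening: 0.384
grasp_force: 59.7
```

```bash
python3 - <<'E'
from h import *
rel([.5585,-.1463,.32])
import cv2
# cork centre refine: project candidate into top image & show pixel
print(proj("top",[[.5582,-.1462,.009]])*1)
s=ctrl.camera("scene")[:,:,::-1]
t=ctrl.camera("top")[:,:,::-1]
cv2.imwrite("pics/out.png",np.hstack([cv2.resize(x,(400,400),interpolation=cv2.INTER_CUBIC) for x in (t[140:220,270:350],s[150:250,200:300])]))
E
```

```text
t 8.3 pos [0.5034 0.0973 0.1883] F [-0.9  0.7 -1.2] open 0.384 g 59.7
shift cm [-16.75  18.52 -13.17] dr [ 0. -0. -0.]
[[287.43146487 195.93690355]]
```

View pics/out.png

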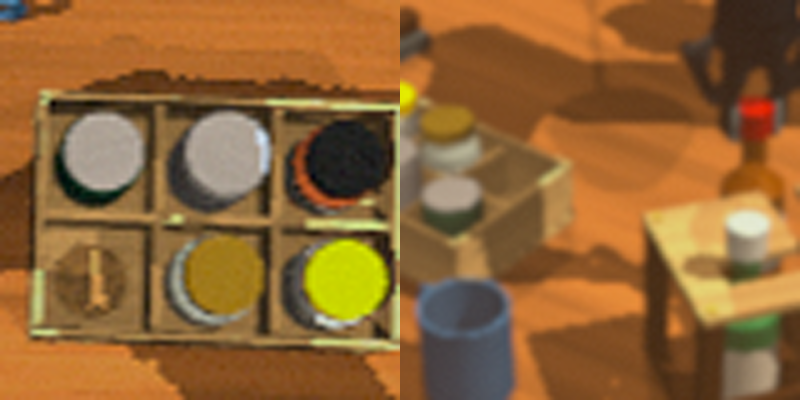

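The bottle is clear of the mouth and upright. The cork disc is at left-panel (91,279), which gives a target of about (0.559, -0.147). Next I lift it and carry it over.

Request:
send_rows:
  dr:
    - [0,0,0]
    - [0,0,0]
    - [0,0,0]
    - [0,0,0]
    - [0,0,0]
    - [0,0,0]
    - [0,0,0]
    - [0,0,0]
  xyz:
    - [-0.5,0.5,-1.5]
    - [-1,1,-4]
    - [-1.5,1.5,-6.5]
    - [-2,2,-9]
    - [-2.5,2.5,-11.5]
    - [-3,3,-13]
    - [-4,4.2,-13.2]
    - [-5,5.4,-13.2]
  jaw: [25,25,25,25,25,25,25,25]

```text
time_s: 9.4
eef_pos: [0.5193, 0.0251, 0.3196]
eef_rot: [-0.0, 0.887, 0.461, -0.0]
wrist_force: [-0.2, 0.1, -2.1]
opening: 0.384
grasp_force: 60.0
```

Request:
send_rows:
  dr:
    - [0,0,0]
    - [0,0,0]
    - [0,0,0]
    - [0,0,0]
    - [0,0,0]
    - [0,0,0]
    - [0,0,0]
    - [0,0,0]
  xyz:
    - [-1,1.1,0]
    - [-2.6,2.8,0]
    - [-4.5,5,0]
    - [-6.5,7.2,0]
    - [-8.5,9.4,0]
    - [-10.3,11.5,0]
    - [-11.4,12.8,0]
    - [-11.8,13.2,0]
  jaw: [25,25,25,25,25,25,25,25]

```text
time_s: 10.4
eef_pos: [0.5594, -0.1474, 0.3195]
eef_rot: [-0.001, 0.888, 0.461, -0.0]
wrist_force: [-0.6, -0.7, -2.2]
opening: 0.385
grasp_force: 59.9
```

```bash
python3 - <<'E'
from h import *
import cv2
rel([.559,-.147,.1905])
s=ctrl.camera("scene")[:,:,::-1]
t=ctrl.camera("top")[:,:,::-1]
cv2.imwrite("pics/over.png",np.hstack([cv2.resize(x,(400,400),interpolation=cv2.INTER_CUBIC) for x in (t[140:220,270:350],s[130:230,150:250])]))
E
```

```text
t 10.4 pos [ 0.5594 -0.1474  0.3195] F [-0.6 -0.7 -2.2] open 0.385 g 59.9
shift cm [ 1.00e-02 -3.00e-02  1.29e+01] dr [-0.01  0.   -0.01]
```

View pics/over.png

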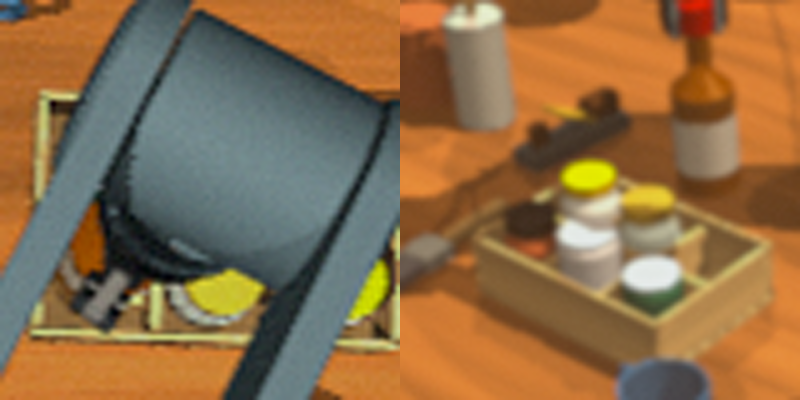

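```bash
python3 - <<'E'
from h import *
p=proj("scene",[[.559,-.147,z] for z in(.145,.165,.23,.32)])
print((400+(p-[150,130]+.5)*4).round(0)-[0,400])
E
```

```text
[[705. 185.]
 [704. 167.]
 [700. 107.]
 [694.  17.]]
```

The view matches the prediction: upright, with its base over the cell. Now I lower it.

Request:
send_rows:
  dr:
    - [0,0,0]
    - [0,0,0]
    - [0,0,0]
    - [0,0,0]
    - [0,0,0]
    - [0,0,0]
    - [0,0,0]
    - [0,0,0]
  xyz:
    - [0,0,0.8]
    - [0,0,2.2]
    - [0,0,4]
    - [0,0,5.8]
    - [0,0,7.6]
    - [0,0,9.2]
    - [0,0,10.4]
    - [0,0,11]
  jaw: [25,25,25,25,25,25,25,25]

```text
time_s: 11.5
eef_pos: [0.5593, -0.1463, 0.2094]
eef_rot: [-0.0, 0.887, 0.461, -0.0]
wrist_force: [0.1, 1.0, -1.4]
opening: 0.381
grasp_force: 59.9
```

Request:
send_rows:
  dr:
    - [0,0,0]
    - [0,0,0]
    - [0,0,0]
    - [0,0,0]
    - [0,0,0]
    - [0,0,0]
    - [0,0,0]
    - [0,0,0]
  xyz:
    - [0,0,0.4]
    - [0,0,0.8]
    - [0,0,1.2]
    - [0,0,1.6]
    - [0,0,1.9]
    - [0,0,2.1]
    - [0,0,2.3]
    - [0,0,2.4]
  jaw: [25,25,25,25,25,25,25,25]

```text
time_s: 12.5
eef_pos: [0.5595, -0.1463, 0.1862]
eef_rot: [-0.0, 0.887, 0.461, 0.0]
wrist_force: [-0.6, -0.0, -2.2]
opening: 0.383
grasp_force: 59.9
```

```bash
python3 - <<'E'
from h import *
rel([.559,-.147,.1835])
E
```

```text
t 12.5 pos [ 0.5595 -0.1463  0.1862] F [-0.6 -0.  -2.2] open 0.383 g 59.9
shift cm [-0.09 -0.    0.27] dr [-0.   -0.    0.01]
```

Request:
send_rows:
  dr:
    - [0,0,0]
    - [0,0,0]
    - [0,0,0]
    - [0,0,0]
    - [0,0,0]
    - [0,0,0]
    - [0,0,0]
    - [0,0,0]
  xyz:
    - [0,0,0.05]
    - [0,0,0.1]
    - [0,0,0.15]
    - [0,0,0.2]
    - [0,0,0.2]
    - [0,0,0.25]
    - [0,0,0.25]
    - [0,0,0.25]
  jaw: [25,25,25,25,25,25,25,25]

```text
time_s: 13.5
eef_pos: [0.5595, -0.1463, 0.1838]
eef_rot: [-0.0, 0.887, 0.461, 0.0]
wrist_force: [0.4, -0.2, -2.6]
opening: 0.383
grasp_force: 59.9
```

Still carrying the full weight, so I inch down further.

Request:
send_rows:
  dr:
    - [0,0,0]
    - [0,0,0]
    - [0,0,0]
    - [0,0,0]
    - [0,0,0]
    - [0,0,0]
    - [0,0,0]
    - [0,0,0]
  xyz:
    - [0,0,0.05]
    - [0,0,0.1]
    - [0,0,0.1]
    - [0,0,0.15]
    - [0,0,0.15]
    - [0,0,0.15]
    - [0,0,0.15]
    - [0,0,0.15]
  jaw: [25,25,25,25,25,25,25,25]

```text
time_s: 14.5
eef_pos: [0.5599, -0.1464, 0.1834]
eef_rot: [0.0, 0.887, 0.461, 0.0]
wrist_force: [-2.6, 1.7, 7.2]
opening: 0.385
grasp_force: 61.2
```

Contact: force up is about 7 N. Now release.

Request:
send_rows:
  dr:
    - [0,0,0]
    - [0,0,0]
    - [0,0,0]
    - [0,0,0]
    - [0,0,0]
    - [0,0,0]
    - [0,0,0]
    - [0,0,0]
  xyz:
    - [0,0,0]
    - [0,0,0]
    - [0,0,0]
    - [0,0,0]
    - [0,0,0]
    - [0,0,0]
    - [0,0,0]
    - [0,0,0]
  jaw: [38,45,55,70,85,100,100,100]

```text
time_s: 15.5
eef_pos: [0.5595, -0.1463, 0.1823]
eef_rot: [0.0, 0.887, 0.461, 0.0]
wrist_force: [0.1, 0.3, -0.4]
opening: 1.001
grasp_force: 0.0
```

Request:
send_rows:
  dr:
    - [0,0,0]
    - [0,0,0]
    - [0,0,0]
    - [0,0,0]
    - [0,0,0]
    - [0,0,0]
    - [0,0,0]
    - [0,0,0]
  xyz:
    - [0,0,-0.6]
    - [0,0,-1.6]
    - [0,0,-3]
    - [0,0,-5]
    - [0,0,-7]
    - [0,0,-9]
    - [0,0,-10]
    - [0,0,-10]
  jaw: [100,100,100,100,100,100,100,100]

```text
time_s: 16.5
eef_pos: [0.56, -0.1465, 0.2835]
eef_rot: [0.001, 0.887, 0.461, 0.001]
wrist_force: [0.2, -0.1, 0.1]
opening: 1.002
grasp_force: 0.0
```

```bash
python3 - <<'E'
from h import *
import cv2
rel([.559,-.147,.1835])
s=ctrl.camera("scene")[:,:,::-1]
cv2.imwrite("pics/end.png",cv2.resize(s[120:270,150:350],(800,600),interpolation=cv2.INTER_CUBIC))
p=proj("scene",[[.559,-.147,z] for z in(.079,.114,.185)]);print(((p-[150,120]+.5)*4).round(0))
E
```

```text
t 16.5 pos [ 0.56   -0.1465  0.2835] F [ 0.2 -0.1  0.1] open 1.002 g 0.0
shift cm [-0.1  -0.07 10.  ] dr [ 0.02 -0.    0.01]
[[309. 282.]
 [307. 252.]
 [303. 189.]]
```

View pics/end.png

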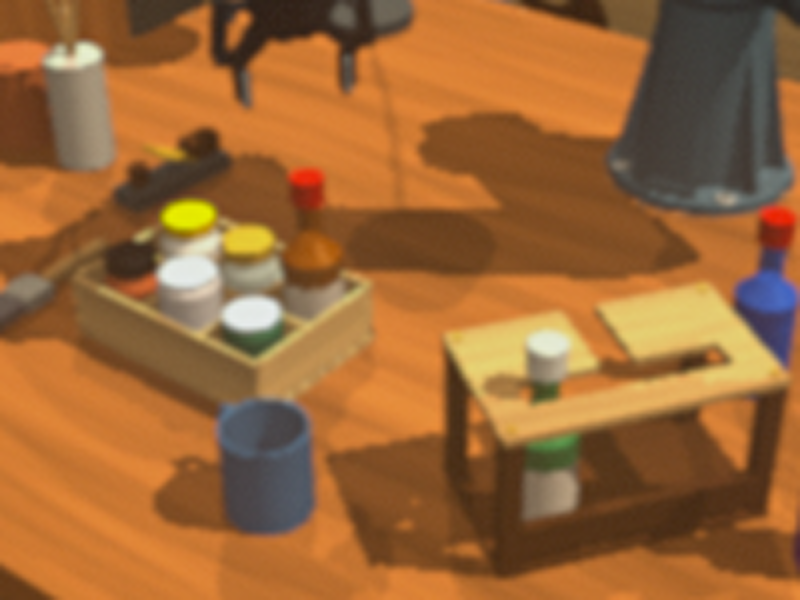

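The amber bottle stands upright in the free cell, with its cap at (307,188), as predicted. The green bottle and everything else are where they were, and the gripper is clear.

```bash
python3 -c "
from bench import ctrl
print(ctrl.hand_in())"
```

```text
the job is handed in; nothing more can be done
None
```

The amber bottle came out of the rack upright and now stands on the cork disc in the crate's free cell; the green bottle and the other items in the final view were not moved, and the job is handed in at about 16.5 s.

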